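# Click the spacer sleeve onto the laser handpiece

### The arm

A 6-joint arm with a two-finger parallel gripper is mounted at the origin on the work surface. World frame = base frame: x ahead of the robot, y to its left, z up, the work surface at z = 0. Lengths are in m, angles in rad, forces in N, time in s.
With the tool pointing down it reaches from about 0.3 to 0.875 m from the base axis. Payload 6.4 kg.
Tool frame: the origin (TCP) lies at the very end of the fingers, on their centre line; the grasp point (between the pads) lies tcp_to_grasp behind it (tcp_to_grasp is the distance from the TCP to the grasp point, in m); z points along the fingers, y is the direction in which the jaws open and shut (so a half turn about z gives the same grasp; the last joint's range is limited). The gripper opens to 85 mm and grips with 20 to 120 N. Pads are 22 mm wide; open, the fingers measure 114 mm over their backs; the gripper's body (76 mm by 85 mm) begins 54 mm behind the grasp point. The pads swing forward as they close: fully open they stand 13 mm farther back than shut.
Start: joints at [0.933, 0.181, 1.607, -0, 1.354, -0.206], TCP at [0.241, 0.522, 0.231] pointing down, gripper open.
Joint ranges: [-2.99, 2.99], [-0.89, 2.07], [0.3, 2.58], [-1.14, 4.28], [0, 2.63], [-3.12, 3.12]. Speed limits (rad/s): [2.57, 2.57, 3.01, 3.14, 3.14, 3.14].

### API

Orientations are given as a unit quaternion [w, x, y, z].
In Python, from bench import get_obs, camera, hand_in, tcp_to_grasp gives the robot as it stands.
- The arm moves only by the shell command python3 -m inch 'ROWS' [OPENING]. ROWS is JSON, a list of rows, each an object with "delta_pos": the shift along the tool's x, y, z in cm, a list of three; "rotation": the turn, a rotation vector about the tool's x, y, z in rad, a list of three. In form: [{"delta_pos": [x, y, z], "rotation": [rx, ry, rz]}, ...]. A call has 1 to 10 rows; each row shifts and turns the commanded pose from where the row before left it, along the tool's axes as they then stand; what a row does not reach is not made up. A row lasts 1/10 s, in which the tool goes at most 50 mm and 8.59 degrees, less where a joint would pass 70% of its speed; a pose out of reach is approached as far as the arm can. A call is refused whole if a number of a shift passes 5 or a number of a turn 0.15, either way. A call with a gripper value outside its range is refused whole. OPENING is the finger opening in cm, from 0 to 8.54, set as the call begins (- or left out, the last holds). The fingers move at their own pace and stop on an object; the grip force is fixed at half the most. Time passes only in rows, so rows that do not move let the fingers close. It gives the time, the measured TCP pose, the force and the opening at its end, in the units of the state.
- get_obs(): the state, without advancing time (a new reading comes with each control period).
- camera(name): name is "scene" or "top" or "wrist"; returns a dict with "color" (400x640x3 uint8, red, green, blue), "vfov" (degrees; the focal length in pixels is half the picture's height over the tangent of half this angle, whatever the lens; pixels are square), "cx", "cy" (the principal point, pixels), "eye" and "orientation" of the camera in the world; the wrist camera has in their place "T_tool_cam" (4x4, takes a point from camera to tool coordinates, whose origin is the TCP and whose axes are the flange's). Camera axes: x right, y down, z forward; pixel columns grow to the right and rows downward; lengths in m; the calibration is good to about 2 mm. The wrist camera is an equidistant fisheye: a pixel r from the principal point sees the ray r / f radians off the axis. A picture is of the moment at which its call begins: read the wrist's pose just before it. There is no depth.
- hand_in(): hands the job in, once; it reports no verdict.
The state is a dict: "time_s": time; "q": joint angles; "dq": joint speeds; "joint_efforts": joint torques, N m; "eef_pos": TCP position; "eef_rot": TCP orientation; "wrist_force": force on the tool from outside, world axes, zero at the start; "torque": the same for the moment, N m; "opening": opening from 0.0 (shut) to 1.0 (fully open).
Only numpy, scipy, OpenCV 4.12 (cv2) and the standard library are available. Lean on these libraries where they do the work, as an engineer would, in place of code of your own. Each camera call takes 0.05 s, during which the arm holds its last target.

### The job

Take the big spacer sleeve (the one that is both wide and tall) out of the tray and slide it down over the nose of the upright laser handpiece until you feel the two sprung balls click out over its top rim, so that it stays on when you let go. Press gently: the handpiece must never take more than 25 N, so feel for the click and stop there, because its depth differs from handpiece to handpiece. Leave everything else where it is.

Things in the scene. Friction and masses are not known exactly. Their poses are not given: they have to be found in the camera images.
- spacer_mid (a point): Centre (half-way up) of the big spacer sleeve: plain aluminium tube upright on the tray, 44 mm outside diameter, 40 mm tall (the other two are shorter or slimmer), 60 to 115 g. z up along its axis. Grip across its diameter at mid height or up to 5 mm above, fingers straight down, about 45 N; lower, the fingertips stand below its bottom edge.
- spacer_rim (a point): Centre of the big sleeve's open top, 20 mm above its centre; z up. The bore is 33 mm wide from the bottom to 32 mm up, then cones in to 26.4 mm at 37 mm and stays so to the top: only this top lip runs on the 24 mm barrel. It goes on the way up it stands, at any turn.
- nose (a point): Centre of the nose's end face, the top of the fixed, upright handpiece, 165 mm above the table; z up. Aluminium barrel 24 mm in diameter, its last 7 mm tapering to 14 mm. With the sleeve home, the barrel stands 12 to 32 mm out of the sleeve's top, between the fingers. More than 25 N damages the handpiece.
- detent_mean (a point): Point on the barrel's axis 17 mm below the nose end: the middle of the detent's adjusting range. Two opposed sprung steel balls, 10 mm in diameter, stand 3.5 mm out of the barrel's sides. Their centres lie at this height give or take 9 mm, differing by handpiece; no reading gives it. Caught, the sleeve's top lies 4 mm below the ball centres. y joins the balls.
- flange_mean (a point): Point on the axis 62 mm below the nose end: mean height of the rigid 40 mm stop flange's top. Three sprung pins stand 26 mm out of it and push the sleeve up (2 N, 5 N when home): let go before the click, the sleeve is pushed back up; after it, it rises to the balls. Flange and pins shift with the balls (flange 45 mm below the ball centres).
- handpiece: Handpiece and stand, fixed; white base 104 mm wide, origin under its centre, below the nose. Feel pressing the sleeve down: pins from 26 mm before home (2 to 5 N); about 12 mm before home the cone on the balls lifts it to 6 to 10 N, it eases to 2 to 4 N while the lip passes, falls to 0 or less as the balls snap over the rim (click), and 1 to 2 mm on the rigid flange stops it (about 15 N per mm).
- tray: Fixed shallow grey tray, 170 x 290 mm, floor 4 mm, rim 12 mm. Origin under its centre; x along its short side, y along its long side. Three aluminium sleeves stand in a row along its y axis, about 75 mm apart, in any order: put the fingers in front of and behind one, along the tray's x; there is no room for them between neighbours.
- short_mid (a point): Centre of the short spacer, a bystander in the tray: 44 mm wide, 22 mm tall aluminium ring. Leave it.
- slim_mid (a point): Centre of the slim spacer, a bystander in the tray: 30 mm wide, 40 mm tall aluminium tube. Leave it.
- dust_cap: Small black plastic cap, 18 mm wide and 16 mm tall, near the tray's rim; origin under its centre. Leave it.
- spray: Clear bottle, 60 mm wide, 170 mm tall, at the back of the table; origin under its centre. Leave it.
- gel: Amber jar, 68 mm wide, 80 mm tall, at the back; origin under its centre. Leave it.
- eye_shield: Blue eye shield lying flat at the left, 50 x 140 x 26 mm; origin under its centre. Leave it.
- steel_bowl: Steel bowl, 100 mm wide, 40 mm high, at the left; origin under its centre. Leave it.
- driver: Screwdriver with a black handle, 160 mm long, lying at the right; origin near its middle. Leave it.
Mind the look-alikes: they are no part of the job. What is shaped like the handpiece but brown is not meant.

How it is judged:
By the outcome, as a careful person would: the job done as asked, in the order asked, and still so for the second after the job is handed in, with the robot touching nothing.
It also fails if it takes over 70 s, if anything falls off the work surface, if the arm or the gripper's body presses on something with over 40 N, if the wrist force passes 120 N, or if a joint passes its speed limit or range.

## Working session

There is one attempt and no reset: what is moved stays moved. The work goes in short steps, Python scripts to look and compute and a shell command to move; the robot and the scene stay as the last step left them, time stands still between calls to the robot, and variables do not carry over. Pictures are saved under pics/ and viewed, and the job is handed in when it is done.

```bash
ls; mkdir -p pics; python3 - <<'E'
from bench import *
import cv2
print(get_obs(), tcp_to_grasp)
for n in ("scene","top","wrist"):
    c=camera(n); cv2.imwrite(f"pics/{n}0.png",c["color"][:,:,::-1])
    print(n,{k:v for k,v in c.items() if k!="color"})
E
```

```text
pics
{'time_s': 0.0, 'q': array([ 9.32670494e-01,  1.81586174e-01,  1.60800940e+00, -2.27761459e-06,
        1.35379958e+00, -2.06311497e-01]), 'dq': array([0.00147072, 0.00117853, 0.00106686, 0.00137415, 0.00081124,
       0.00028878]), 'joint_efforts': array([-5.40231067e-04, -4.44871151e+01, -3.51339090e+01, -3.70932339e-04,
        9.09991097e-03,  2.00125953e-05]), 'eef_pos': array([0.24030038, 0.52176674, 0.23035811]), 'eef_rot': array([-3.68304434e-04,  2.14233295e-01,  9.76782106e-01, -8.22558957e-04]), 'wrist_force': array([ 0.61802118, -1.15593528, -0.72949374]), 'torque': array([ 0.04315541,  0.04967588, -0.00391662]), 'opening': 1.000638645896148} 0.0187
scene {'vfov': 49.03164601601278, 'cx': 323.54636929985253, 'cy': 203.97582501045795, 'eye': array([ 1.42411824, -0.33787233,  1.04282294]), 'orientation': array([-0.32756151,  0.7719139 ,  0.49923065, -0.21822269])}
top {'vfov': 47.62738727128467, 'cx': 319.61208943772095, 'cy': 199.15804904282945, 'eye': array([0.40337246, 0.04436897, 1.51306034]), 'orientation': array([-0.03592481,  0.71489795, -0.69717977,  0.0396321 ])}
wrist {'vfov': 65.70646984690485, 'cx': 322.74421973099794, 'cy': 199.13752788427647, 'T_tool_cam': array([[-1.08214362e-03, -9.54611546e-01, -2.97851682e-01,
         7.57447813e-02],
       [ 9.99999273e-01, -8.74632617e-04, -8.29971610e-04,
        -5.65894808e-05],
       [ 5.31789685e-04, -2.97852364e-01,  9.54611799e-01,
        -1.42764729e-01],
       [ 0.00000000e+00,  0.00000000e+00,  0.00000000e+00,
         1.00000000e+00]])}
```

View pics/scene0.png

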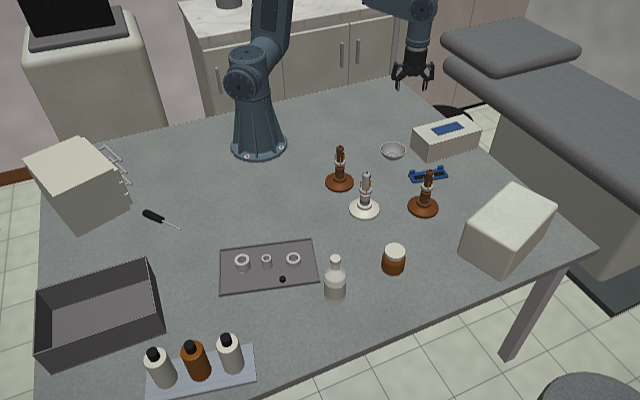

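View pics/top0.png

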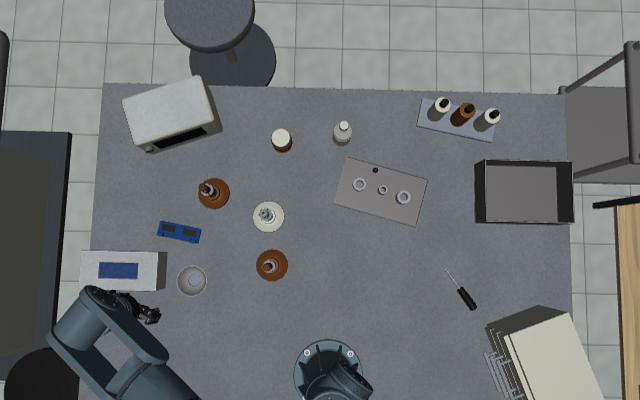

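View pics/wrist0.png

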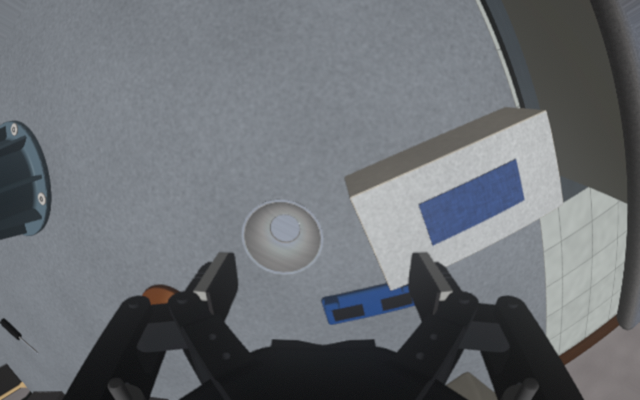

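The top view shows three sleeves at about (360,184), (382,190) and (404,197). The middle one is slim; the two wide ones need telling apart by height. The white-based handpiece is at (268,216), and the brown look-alikes are at (214,193) and (272,265). I'll crop in on these.

```bash
python3 - <<'E'
import cv2,numpy as np
t=cv2.imread("pics/top0.png"); s=cv2.imread("pics/scene0.png")
a=cv2.resize(t[150:230,325:435],None,fx=5,fy=5,interpolation=cv2.INTER_CUBIC)
cv2.imwrite("pics/ca.png",a)
b=cv2.resize(s[230:300,210:330],None,fx=6,fy=6,interpolation=cv2.INTER_CUBIC)
cv2.imwrite("pics/cb.png",b)
c=np.hstack([cv2.resize(t[190:245,240:300],None,fx=6,fy=6,interpolation=cv2.INTER_CUBIC),cv2.resize(s[165:220,340:400],None,fx=6,fy=6,interpolation=cv2.INTER_CUBIC)])
cv2.imwrite("pics/cc.png",c)
E
```

```text
(no output)
```

View pics/ca.png

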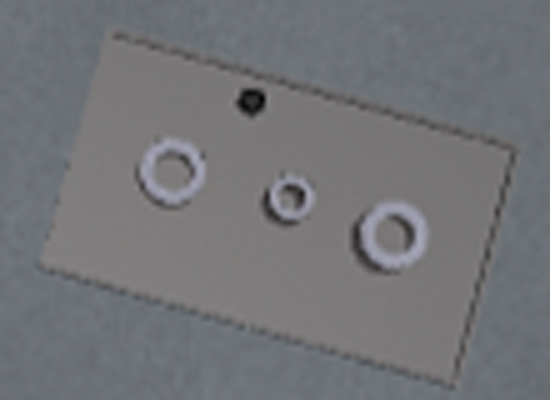

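View pics/cb.png

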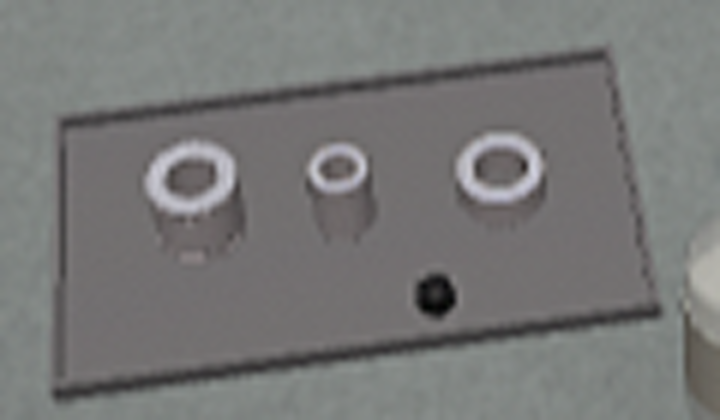

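View pics/cc.png

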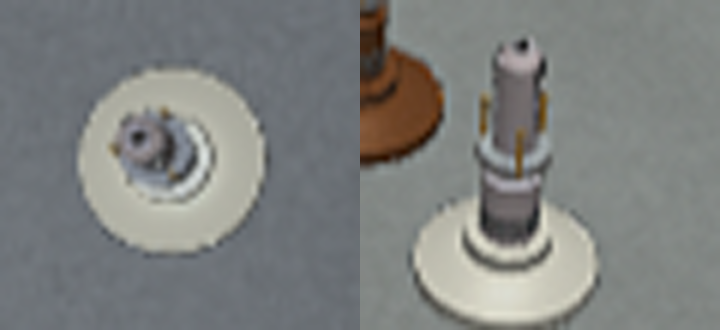

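The big sleeve is the right-hand ring in the top view (404,197), which is the left one in the scene view (242,260): it is both wide and tall. The scene's right ring (293,258) is short and the middle one (267,258) is slim. The target handpiece has the white base, with its nose at about top (263,213) and scene (366,173). Next I'll measure.

```bash
cat > h.py <<'E'
import numpy as np,cv2
from bench import *
from scipy.spatial.transform import Rotation as R
def rq(q): return R.from_quat([q[1],q[2],q[3],q[0]])
def ray(c,u,v):
    f=200/np.tan(np.radians(c["vfov"]/2))
    d=np.array([(u-c["cx"])/f,(v-c["cy"])/f,1.]); d/=np.linalg.norm(d)
    return c["eye"],rq(c["orientation"]).apply(d)
def plane(c,u,v,z):
    e,d=ray(c,u,v); return e+d*(z-e[2])/d[2]
def tri(a,b):
    (e1,d1),(e2,d2)=a,b
    M=np.stack([d1,-d2],1); s=np.linalg.lstsq(M,e2-e1,rcond=None)[0]
    p,q=e1+d1*s[0],e2+d2*s[1]; return (p+q)/2,np.linalg.norm(p-q)
# wrist fisheye: project / ray
def wcam(obs,c):
    T=np.eye(4);T[:3,:3]=rq(obs["eef_rot"]).as_matrix();T[:3,3]=obs["eef_pos"]; return T@c["T_tool_cam"]
def wray(c,T,u,v):
    f=200/np.tan(np.radians(c["vfov"]/2)); x,y=u-c["cx"],v-c["cy"]; r=np.hypot(x,y); th=r/f
    d=np.array([np.sin(th)*x/r,np.sin(th)*y/r,np.cos(th)]); return T[:3,3],T[:3,:3]@d
def wplane(c,T,u,v,z):
    e,d=wray(c,T,u,v); return e+d*(z-e[2])/d[2]
def wproj(c,T,p):
    f=200/np.tan(np.radians(c["vfov"]/2)); q=T[:3,:3].T@(np.array(p)-T[:3,3]); th=np.arctan2(np.hypot(q[0],q[1]),q[2]); h=np.hypot(q[0],q[1])
    return c["cx"]+f*th*q[0]/h, c["cy"]+f*th*q[1]/h
E
python3 - <<'E'
from h import *
t=camera("top");s=camera("scene")
print("rim top/scene@.044",plane(t,403.8,197.2,.044),plane(s,241.8,259.8,.044),tri(ray(t,403.8,197.2),ray(s,241.8,259.8)))
print("short@.026",plane(t,325+172/5,150+172/5,.026))
print("base",plane(t,268.7,216.8,.008))
print("nose",plane(t,263.2,212.8,.165),plane(s,366.5,173.0,.165),tri(ray(t,263.2,212.8),ray(s,366.5,173)))
cs=[plane(t,325+u/5,150+v/5,.012)[:2] for u,v in((110,33),(517,148),(455,385),(40,267))]
print(cs,[np.linalg.norm(cs[i]-cs[(i+1)%4]) for i in range(4)])
e=cs[0]-cs[1];print("tray y dir deg",np.degrees(np.arctan2(e[1],e[0])));e=cs[3]-cs[2];print(np.degrees(np.arctan2(e[1],e[0])), sum(cs)/4)
o=get_obs();m=rq(o["eef_rot"]).as_matrix();print(m.round(3))
E
```

```text
rim top/scene@.044 [ 0.57453473 -0.23609869  0.044     ] [ 0.579718   -0.23424832  0.044     ] (array([ 0.57547061, -0.23532263,  0.03977175]), np.float64(0.00325176803911707))
short@.026 [ 0.61556817 -0.09205345  0.026     ]
base [0.50170871 0.20619125 0.008     ]
nose [0.50296875 0.20612094 0.165     ] [0.50722896 0.20742214 0.165     ] (array([0.50378784, 0.20780806, 0.16206731]), np.float64(0.002901484593977575))
[array([ 0.71094831, -0.05012697]), array([ 0.63974409, -0.32445885]), array([ 0.47989717, -0.28316771]), array([ 0.5514818 , -0.00641608])] [np.float64(0.28342198854978495), np.float64(0.16509390360556483), np.float64(0.2858597982444969), np.float64(0.16534875828928944)]
tray y dir deg 75.44966621714593
75.49771190510609 [ 0.59551784 -0.1660424 ]
[[-0.908  0.419 -0.   ]
 [ 0.419  0.908 -0.001]
 [ 0.    -0.001 -1.   ]]
```

```bash
R='x'; python3 -m inch '[{"delta_pos":[-3.1,-2.7,-0.4],"rotation":[0,0,0]},{"delta_pos":[-3.1,-2.7,-0.4],"rotation":[0,0,0]},{"delta_pos":[-3.1,-2.7,-0.4],"rotation":[0,0,0]},{"delta_pos":[-3.1,-2.7,-0.4],"rotation":[0,0,0]},{"delta_pos":[-3.1,-2.7,0],"rotation":[0,0,0]},{"delta_pos":[-3.1,-2.7,0],"rotation":[0,0,0]},{"delta_pos":[-3.1,-2.7,0],"rotation":[0,0,0]},{"delta_pos":[-3.1,-2.7,0],"rotation":[0,0,0]},{"delta_pos":[-3.1,-2.7,0],"rotation":[0,0,0]},{"delta_pos":[-3.1,-2.7,0],"rotation":[0,0,0]}]' 8.54
python3 -m inch '[{"delta_pos":[-3.1,-2.7,0],"rotation":[0,0,0]},{"delta_pos":[-3.1,-2.7,0],"rotation":[0,0,0]},{"delta_pos":[-3.1,-2.7,0],"rotation":[0,0,0]},{"delta_pos":[-3.1,-2.7,0],"rotation":[0,0,0]},{"delta_pos":[-3.1,-2.7,0],"rotation":[0,0,0]},{"delta_pos":[-3.1,-2.7,0],"rotation":[0,0,0]},{"delta_pos":[-3.1,-2.7,0],"rotation":[0,0,0]},{"delta_pos":[-3.1,-2.7,0],"rotation":[0,0,0]},{"delta_pos":[-3.1,-2.7,0],"rotation":[0,0,0]},{"delta_pos":[-3.1,-2.7,0],"rotation":[0,0,0]}]'
python3 -m inch '[{"delta_pos":[0,0,0],"rotation":[0,0,0.139]},{"delta_pos":[0,0,0],"rotation":[0,0,0.139]},{"delta_pos":[0,0,0],"rotation":[0,0,0.139]},{"delta_pos":[0,0,0],"rotation":[0,0,0.139]},{"delta_pos":[0,0,0],"rotation":[0,0,0.139]},{"delta_pos":[0,0,0],"rotation":[0,0,0.139]},{"delta_pos":[0,0,0],"rotation":[0,0,0.139]},{"delta_pos":[0,0,0],"rotation":[0,0,0.139]},{"delta_pos":[0,0,0],"rotation":[0,0,0.139]},{"delta_pos":[0,0,0],"rotation":[0,0,0.139]}]'
python3 - <<'E'
from h import *
o=get_obs();c=camera("wrist");T=wcam(o,c)
cv2.imwrite("pics/w1.png",c["color"][:,:,::-1]);print(o["q"],rq(o["eef_rot"]).as_matrix().round(3))
print(wproj(c,T,[.576,-.2355,.044]))
E
```

```text
time_s: 1.25
eef_pos: [0.4096, 0.1457, 0.2475]
eef_rot: [0.0, 0.214, 0.977, 0.0]
wrist_force: [1.1, -0.6, 0.0]
opening: 1.002
time_s: 2.25
eef_pos: [0.5782, -0.2293, 0.2471]
eef_rot: [-0.0, 0.214, 0.977, 0.0]
wrist_force: [0.9, 0.7, -0.2]
opening: 1.0
time_s: 3.25
eef_pos: [0.5776, -0.2276, 0.247]
eef_rot: [-0.0, 0.792, 0.611, -0.0]
wrist_force: [-0.2, 1.2, -0.1]
opening: 1.0
[-5.66221064e-01  2.69327974e-01  1.46850873e+00  3.67538854e-06
  1.40419153e+00 -3.09475809e-01] [[ 0.254  0.967 -0.   ]
 [ 0.967 -0.254  0.   ]
 [ 0.    -0.    -1.   ]]
(np.float64(322.9864062773125), np.float64(179.17914724576718))
```

View pics/w1.png

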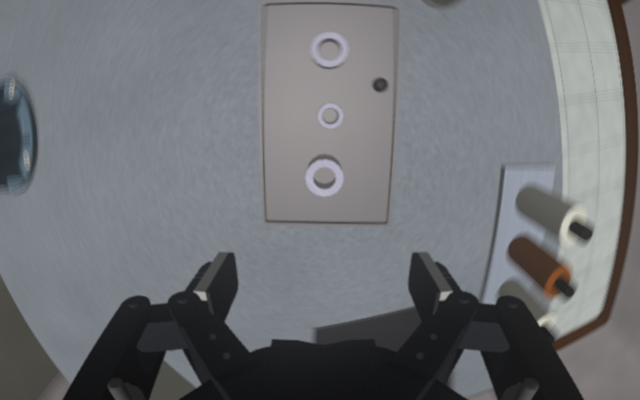

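The wrist view shows the three sleeves: big (324,177), slim (330,116) and short (329,49). The big one's prediction was (323,179), so it agrees. The jaws lie along the tray's x. I'll refine the centre by contour.

```bash
python3 - <<'E'
from h import *
o=get_obs();c=camera("wrist");T=wcam(o,c);im=c["color"].astype(int)
print(im[177,300],im[177,308],im[177,324])
m=((im.min(2)>150)).astype(np.uint8); m[:, :265]=0;m[:,385:]=0;m[222:]=0
k,_=cv2.findContours(m,cv2.RETR_EXTERNAL,cv2.CHAIN_APPROX_NONE)
mat=rq(o["eef_rot"]).as_matrix()
for q in k:
    if cv2.contourArea(q)<100: continue
    P=np.array([wplane(c,T,*p[0].astype(float),.044) for p in q])
    (x,y),r=cv2.minEnclosingCircle(P[:,:2].astype(np.float32))
    A=np.c_[2*P[:,:2],np.ones(len(P))];s=np.linalg.lstsq(A,(P[:,:2]**2).sum(1),rcond=None)[0]
    print("px",cv2.minEnclosingCircle(q),"circ",s[:2],np.sqrt(s[2]+s[0]**2+s[1]**2)*2,"d tool cm",mat.T@(np.r_[s[:2],.044]-o["eef_pos"])*100)
E
```

```text
[142 138 139] [180 178 196] [142 138 139]
px ((324.0, 177.5), 19.163867950439453) circ [ 0.57746494 -0.23457071] 0.042652349927956336 d tool cm [-0.67957343  0.1728378  20.3080876 ]
px ((328.75, 115.375), 13.25540542602539) circ [ 0.60071755 -0.16682117] 0.027854258265819873 d tool cm [ 6.46718786  0.65308228 20.30883505]
px ((325.5818176269531, 48.509090423583984), 18.588401794433594) circ [ 0.6176834  -0.09306109] 0.039245826015019615 d tool cm [14.03049678  0.36979026 20.30992979]
```

```bash
python3 -m inch '[{"delta_pos":[-0.7,0.2,0],"rotation":[0,0,0]},{"delta_pos":[0,0,4],"rotation":[0,0,0]},{"delta_pos":[0,0,4],"rotation":[0,0,0]},{"delta_pos":[0,0,4],"rotation":[0,0,0]},{"delta_pos":[0,0,3],"rotation":[0,0,0]},{"delta_pos":[0,0,3],"rotation":[0,0,0]},{"delta_pos":[0,0,2],"rotation":[0,0,0]},{"delta_pos":[0,0,0],"rotation":[0,0,0]},{"delta_pos":[0,0,0],"rotation":[0,0,0]}]'
python3 - <<'E'
from h import *
o=get_obs();c=camera("wrist");T=wcam(o,c);print(o["eef_pos"]);
cv2.imwrite("pics/w2.png",c["color"][:,:,::-1])
m=rq(o["eef_rot"]).as_matrix()
print(m.T@(np.array([.5774,-.2345,.009])-o["eef_pos"])*100)
im=c["color"];b=wproj(c,T,[.5774,-.2345,.044]);print(b)
E
```

```text
time_s: 4.25
eef_pos: [0.578, -0.2353, 0.0474]
eef_rot: [-0.0, 0.79, 0.614, -0.0]
wrist_force: [0.1, 0.2, 0.5]
opening: 1.003
[ 0.57798661 -0.23532956  0.04744461]
[ 0.06574167 -0.07610727  3.84448801]
(np.float64(320.84678966016463), np.float64(252.62372790516037))
```

View pics/w2.png

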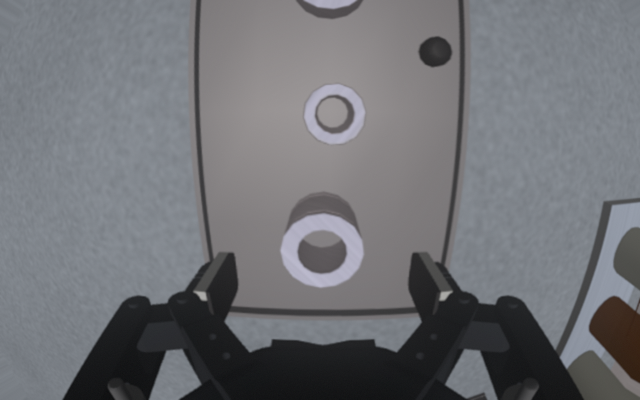

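The rim centre is at (322,250), 2–3 px from the prediction, and the sleeve sits between the fingers. Next: descend and close.

```bash
python3 -m inch '[{"delta_pos":[0.1,0,1.5],"rotation":[0,0,0]},{"delta_pos":[0,0,1.2],"rotation":[0,0,0]},{"delta_pos":[0,0,0.8],"rotation":[0,0,0]},{"delta_pos":[0,0,0.3],"rotation":[0,0,0]},{"delta_pos":[0,0,0],"rotation":[0,0,0]},{"delta_pos":[0,0,0],"rotation":[0,0,0]}]'
python3 -m inch '[{"delta_pos":[0,0,0],"rotation":[0,0,0]},{"delta_pos":[0,0,0],"rotation":[0,0,0]},{"delta_pos":[0,0,0],"rotation":[0,0,0]},{"delta_pos":[0,0,0],"rotation":[0,0,0]},{"delta_pos":[0,0,0],"rotation":[0,0,0]},{"delta_pos":[0,0,0],"rotation":[0,0,0]},{"delta_pos":[0,0,0],"rotation":[0,0,0]},{"delta_pos":[0,0,0],"rotation":[0,0,0]}]' 3.6
python3 - <<'E'
from h import *
o=get_obs();c=camera("wrist");T=wcam(o,c);print(o["eef_pos"],o["wrist_force"],o["opening"]*85);
cv2.imwrite("pics/w3.png",c["color"][:,:,::-1])
E
```

```text
time_s: 4.9
eef_pos: [0.5783, -0.2341, 0.0094]
eef_rot: [0.0, 0.79, 0.613, 0.0]
wrist_force: [1.0, -0.2, 0.8]
opening: 0.999
time_s: 5.7
eef_pos: [0.5788, -0.2343, 0.0101]
eef_rot: [0.001, 0.79, 0.613, 0.0]
wrist_force: [0.2, 0.2, 5.8]
opening: 0.511
[ 0.5787578  -0.2343396   0.01007936] [0.18855093 0.23825864 5.83367944] 43.403974176704416
```

View pics/w3.png

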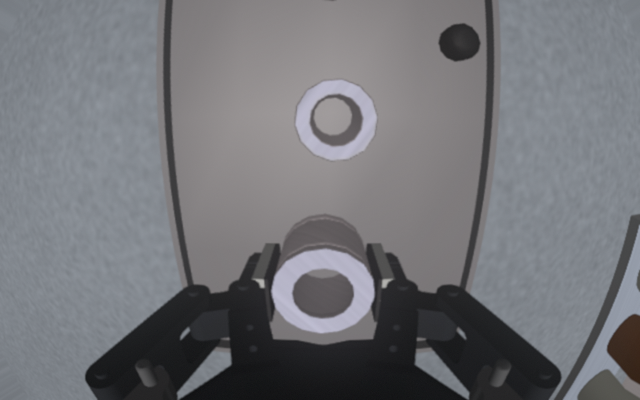

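The sleeve is gripped, with the rim centred between the pads at about (323,291). I'll lift it.

```bash
python3 -m inch '[{"delta_pos":[0,0,-0.5],"rotation":[0,0,0]},{"delta_pos":[0,0,-1.5],"rotation":[0,0,0]},{"delta_pos":[0,0,-3],"rotation":[0,0,0]},{"delta_pos":[0,0,-4],"rotation":[0,0,0]},{"delta_pos":[0,0,-4],"rotation":[0,0,0]},{"delta_pos":[0,0,-4],"rotation":[0,0,0]},{"delta_pos":[0,0,-4],"rotation":[0,0,0]},{"delta_pos":[0,0,-3],"rotation":[0,0,0]},{"delta_pos":[0,0,-1],"rotation":[0,0,0]},{"delta_pos":[0,0,0],"rotation":[0,0,0]}]'
python3 - <<'E'
from h import *
o=get_obs();c=camera("wrist");T=wcam(o,c);print(o["eef_pos"],o["wrist_force"],o["opening"]*85,o["q"]);m=rq(o["eef_rot"]).as_matrix();print(m.round(3))
cv2.imwrite("pics/w4.png",c["color"][:,:,::-1])
print(m.T@(np.array([.504,.207,.255])-o["eef_pos"])*100)
t=camera("top");s=camera("scene")
for b,(u,v) in dict(brownA=(272,265),brownB=(214,193)).items(): print(b,plane(t,u,v,.0))
cv2.imwrite("pics/s4.png",cv2.resize(s["color"][100:250,300:500,::-1],None,fx=4,fy=4,interpolation=cv2.INTER_CUBIC))
E
```

```text
time_s: 6.75
eef_pos: [0.5787, -0.2343, 0.2612]
eef_rot: [0.002, 0.79, 0.613, 0.001]
wrist_force: [0.6, -0.5, -1.6]
opening: 0.515
[ 0.5787262  -0.23429537  0.26123284] [ 0.59752556 -0.5438823  -1.60408257] 43.79359767561453 [-5.74477863e-01  2.64281639e-01  1.44610559e+00 -2.39363663e-05
  1.42782453e+00 -3.23491972e-01]
[[ 0.248  0.969  0.003]
 [ 0.969 -0.248 -0.002]
 [-0.001  0.003 -1.   ]]
[ 40.89166752 -18.20015033   0.52021781]
brownA [0.34308863 0.19030324 0.        ]
brownB [0.57759949 0.39347062 0.        ]
```

View pics/w4.png

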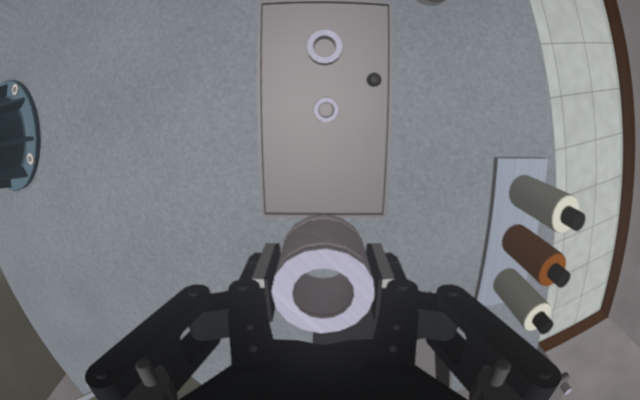

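View pics/s4.png

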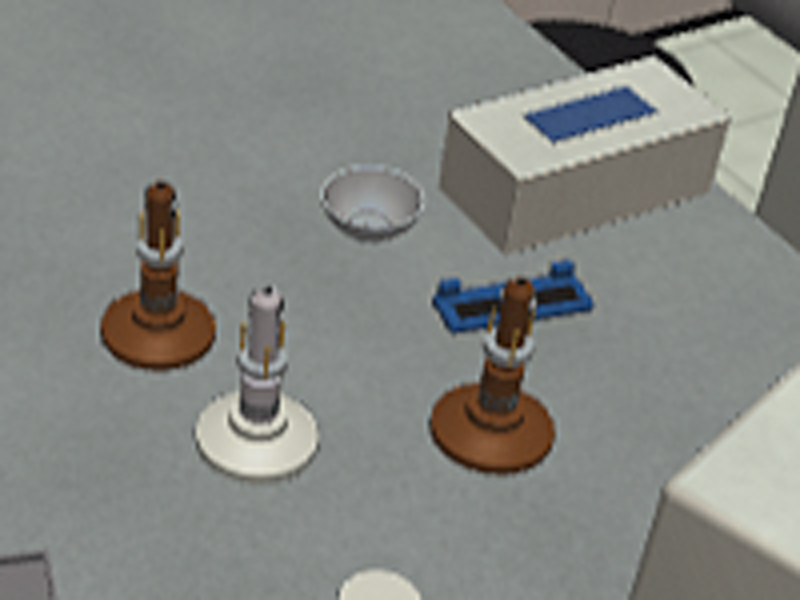

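The sleeve is held and lifted, and the tray keeps the slim and short spacers. The handpieces are well separated. I'll move so that the nose comes under the wrist camera, with the sleeve offset to one side, for a precise look.

```bash
python3 -m inch '[{"delta_pos":[1.5,-0.8,0],"rotation":[0,0,0]},{"delta_pos":[3.5,-1.9,0],"rotation":[0,0,0]},{"delta_pos":[4,-2.2,0],"rotation":[0,0,0]},{"delta_pos":[4,-2.2,0],"rotation":[0,0,0]},{"delta_pos":[4,-2.2,0],"rotation":[0,0,0]},{"delta_pos":[4,-2.2,0],"rotation":[0,0,0]},{"delta_pos":[4,-2.2,0],"rotation":[0,0,0]},{"delta_pos":[4,-2.2,0],"rotation":[0,0,0]},{"delta_pos":[2.9,-1.6,0],"rotation":[0,0,0]},{"delta_pos":[1.3,-0.7,0],"rotation":[0,0,0]}]'
python3 -m inch '[{"delta_pos":[0,0,0],"rotation":[0,0,0]},{"delta_pos":[0,0,0],"rotation":[0,0,0]},{"delta_pos":[0,0,0],"rotation":[0,0,0]}]'
python3 - <<'E'
from h import *
o=get_obs();c=camera("wrist");T=wcam(o,c);print(o["eef_pos"],o["wrist_force"],o["q"])
cv2.imwrite("pics/w5.png",c["color"][:,:,::-1]);np.save("w5.npy",T)
print(wproj(c,T,[.504,.207,.165]))
E
```

```text
time_s: 7.9
eef_pos: [0.4819, 0.1359, 0.2579]
eef_rot: [-0.001, 0.789, 0.614, -0.001]
wrist_force: [0.2, -0.2, -0.8]
opening: 0.511
time_s: 8.2
eef_pos: [0.4845, 0.1317, 0.2589]
eef_rot: [-0.0, 0.79, 0.613, -0.0]
wrist_force: [-0.6, 0.4, -1.1]
opening: 0.518
[0.48452363 0.13174978 0.25885557] [-0.62618959  0.36014398 -1.1163442 ] [ 2.89861370e-02 -7.69275054e-03  1.75360870e+00 -4.71445804e-04
  1.39638338e+00  2.81376816e-01]
(np.float64(322.49135054394065), np.float64(102.9355474543971))
```

View pics/w5.png

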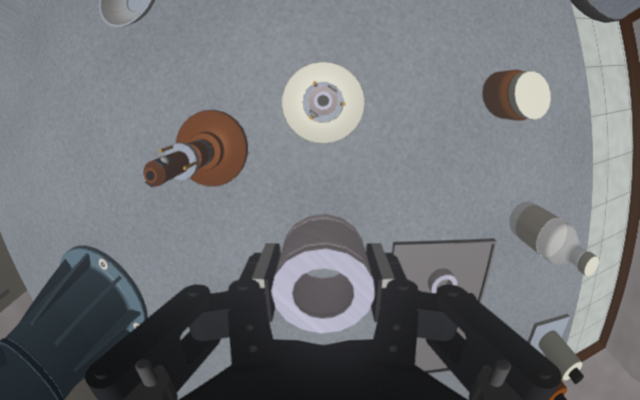

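The nose is nearly straight below the camera at about (323,101), inside the white base circle at (323,103). The sleeve rim is at about (323,290). I'll measure both with the same camera.

```bash
python3 - <<'E'
from h import *
o=get_obs();c=camera("wrist");T=wcam(o,c);im=c["color"].astype(int)
M=rq(o["eef_rot"]).as_matrix()
Tt=c["T_tool_cam"]
def circ(P):
    A=np.c_[2*P[:,:2],np.ones(len(P))];s=np.linalg.lstsq(A,(P[:,:2]**2).sum(1),rcond=None)[0]
    r=np.sqrt(s[2]+s[0]**2+s[1]**2); return s[:2],2*r*1000, np.std(np.linalg.norm(P[:,:2]-s[:2],axis=1))*1000
# sleeve rim in tool frame
m=(im.min(2)>165).astype(np.uint8); m[:240]=0;m[340:]=0;m[:,:265]=0;m[:,385:]=0
k,h=cv2.findContours(m,cv2.RETR_CCOMP,cv2.CHAIN_APPROX_NONE)
for q in k:
    if cv2.contourArea(q)<1000: continue
    for z in(-.034,):
        P=np.array([wplane(c,Tt,*p[0].astype(float),z) for p in q]); print("rim tool mm",cv2.contourArea(q),z,circ(P)[0]*1000,circ(P)[1:], "robust x range",[(P[:,0].min()+P[:,0].max())*500,(P[:,1].min()+P[:,1].max())*500])
# base
b=((im[:,:,0]>170)&(im[:,:,2]<im[:,:,0]-8)).astype(np.uint8); b[:50]=0;b[150:]=0;b[:,:270]=0;b[:,375:]=0
k,_=cv2.findContours(b,cv2.RETR_EXTERNAL,cv2.CHAIN_APPROX_NONE)
q=max(k,key=cv2.contourArea)
for z in(0,.008):
    P=np.array([wplane(c,T,*p[0].astype(float),z) for p in q]);print("base",z,circ(P))
nose=im[80:125,300:345].astype(np.uint8)
cv2.imwrite("pics/n5.png",cv2.resize(nose[:,:,::-1],None,fx=12,fy=12,interpolation=cv2.INTER_CUBIC))
print("nose px320.5,100.5",wplane(c,T,322.5,100.5,.165))
E
```

```text
rim tool mm 6435.5 -0.034 [-0.25156396  0.24454312] (np.float64(42.621208150001), np.float64(0.1879747910269164)) robust x range [np.float64(-0.32243195096955457), np.float64(0.1861033953068185)]
rim tool mm 2593.0 -0.034 [-0.32560118  0.23897688] (np.float64(27.043199892833186), np.float64(0.14495419248626873)) robust x range [np.float64(-0.20466220244104438), np.float64(0.16474624061102622)]
base 0 (array([0.50470927, 0.20912997]), np.float64(103.55860183526387), np.float64(0.38762059032477997))
base 0.008 (array([0.50469527, 0.20905101]), np.float64(101.49617463373865), np.float64(0.3799009104991608))
nose px320.5,100.5 [0.50464289 0.20870701 0.165     ]
```

View pics/n5.png

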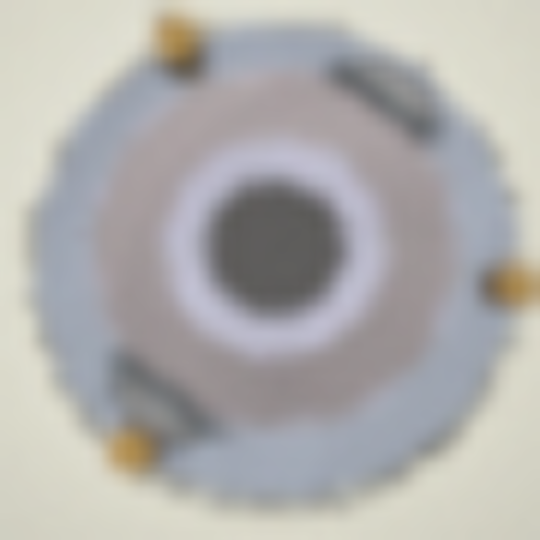

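```bash
python3 - <<'E'
from h import *
o=get_obs();M=rq(o["eef_rot"]).as_matrix()
print(o["eef_pos"],M.T@(np.array([.50465,.2088,.18])-o["eef_pos"])*100-np.array([-.03,.02,0]))
E
```

```text
[0.48465644 0.1316602  0.25903353] [ 8.00164916 -0.01173185  7.90054715]
```

```bash
python3 -m inch '[{"delta_pos":[1.5,0,0],"rotation":[0,0,0]},{"delta_pos":[3,0,0],"rotation":[0,0,0]},{"delta_pos":[2.5,0,0],"rotation":[0,0,0]},{"delta_pos":[1,0,1],"rotation":[0,0,0]},{"delta_pos":[0,0,2],"rotation":[0,0,0]},{"delta_pos":[0,0,2],"rotation":[0,0,0]},{"delta_pos":[0,0,1.5],"rotation":[0,0,0]},{"delta_pos":[0,0,0],"rotation":[0,0,0]},{"delta_pos":[0,0,0],"rotation":[0,0,0]},{"delta_pos":[0,0,0],"rotation":[0,0,0]}]'
python3 - <<'E'
from h import *
o=get_obs();c=camera("wrist");T=wcam(o,c);M=rq(o["eef_rot"]).as_matrix();print(o["eef_pos"],o["wrist_force"])
print(M.T@(np.array([.50465,.2088,.165])-o["eef_pos"])*100-np.array([-.03,.02,0]))
cv2.imwrite("pics/w6.png",cv2.resize(c["color"][200:360,220:420,::-1],None,fx=3.5,fy=3.5,interpolation=cv2.INTER_CUBIC))
E
```

```text
time_s: 9.3
eef_pos: [0.505, 0.2103, 0.1954]
eef_rot: [0.0, 0.79, 0.613, 0.001]
wrist_force: [-0.3, 0.4, -0.7]
opening: 0.515
[0.50500197 0.21030337 0.19538664] [-0.2766704   0.42918956 -0.70936337]
[-0.12662281 -0.02179991  3.03855004]
```

View pics/w6.png

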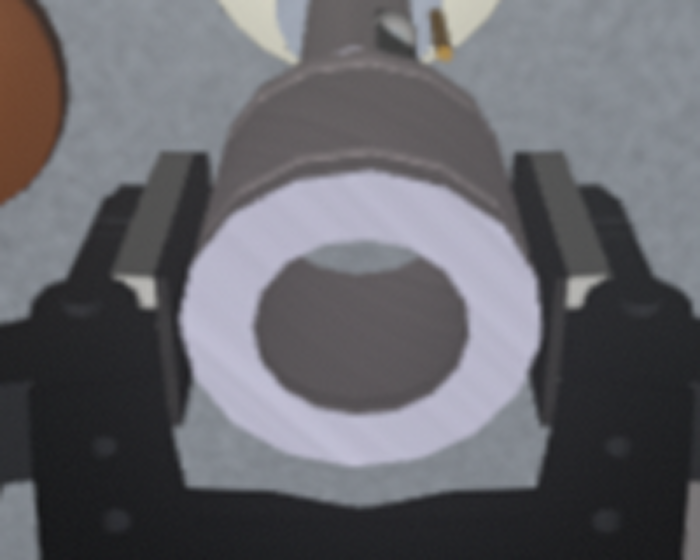

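```bash
python3 -m inch '[{"delta_pos":[-0.1,0,0.5],"rotation":[0,0,0]},{"delta_pos":[0,0,1],"rotation":[0,0,0]},{"delta_pos":[0,0,1],"rotation":[0,0,0]},{"delta_pos":[0,0,1],"rotation":[0,0,0]},{"delta_pos":[0,0,0.7],"rotation":[0,0,0]},{"delta_pos":[0,0,0.3],"rotation":[0,0,0]},{"delta_pos":[0,0,0],"rotation":[0,0,0]},{"delta_pos":[0,0,0],"rotation":[0,0,0]},{"delta_pos":[0,0,0],"rotation":[0,0,0]},{"delta_pos":[0,0,0],"rotation":[0,0,0]}]'
python3 - <<'E'
from h import *
o=get_obs();c=camera("wrist");T=wcam(o,c);M=rq(o["eef_rot"]).as_matrix();print(o["eef_pos"],o["wrist_force"])
print(M.T@(np.array([.50465,.2088,.165])-o["eef_pos"])*100-np.array([-.03,.02,0]))
cv2.imwrite("pics/w7.png",cv2.resize(c["color"][200:360,220:420,::-1],None,fx=3.5,fy=3.5,interpolation=cv2.INTER_CUBIC))
print(wproj(c,T,[.50465,.2088,.165]))
E
```

```text
time_s: 10.35
eef_pos: [0.5043, 0.2094, 0.1498]
eef_rot: [0.0, 0.79, 0.613, 0.0]
wrist_force: [-0.1, -0.1, -0.8]
opening: 0.511
[0.50428135 0.20943393 0.14977549] [-0.07108408 -0.10554585 -0.80687393]
[-0.02165922  0.03270683 -1.52242855]
(np.float64(323.3701472281009), np.float64(272.61441483515785))
```

View pics/w7.png

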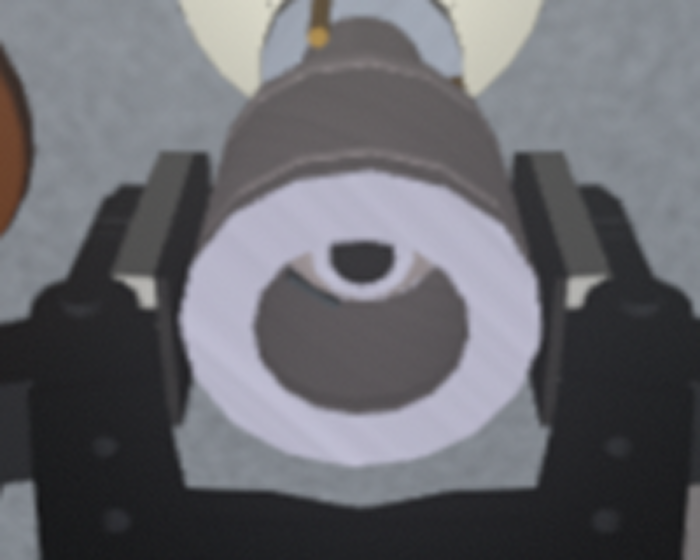

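The nose is visible inside the bore at crop (362,258), which is pixel (323.4,273.7). Prediction was (323.4,272.6), so they are aligned within about 0.5 mm. I'll descend in small steps.

```bash
python3 -m inch '[{"delta_pos":[-0.02,0.03,0.3],"rotation":[0,0,0]},{"delta_pos":[0,0,0.3],"rotation":[0,0,0]},{"delta_pos":[0,0,0.3],"rotation":[0,0,0]},{"delta_pos":[0,0,0.3],"rotation":[0,0,0]},{"delta_pos":[0,0,0],"rotation":[0,0,0]},{"delta_pos":[0,0,0],"rotation":[0,0,0]},{"delta_pos":[0,0,0],"rotation":[0,0,0]}]'
python3 - <<'E'
from h import *
o=get_obs();c=camera("wrist");T=wcam(o,c);M=rq(o["eef_rot"]).as_matrix();print(o["eef_pos"],o["wrist_force"])
print(M.T@(np.array([.50465,.2088,.165])-o["eef_pos"])*100-np.array([-.03,.02,0]))
cv2.imwrite("pics/w8.png",cv2.resize(c["color"][200:360,220:420,::-1],None,fx=3.5,fy=3.5,interpolation=cv2.INTER_CUBIC))
print(wproj(c,T,[.50465,.2088,.165]))
E
```

```text
time_s: 11.1
eef_pos: [0.5043, 0.2091, 0.1374]
eef_rot: [0.0, 0.79, 0.613, 0.0]
wrist_force: [-0.7, 0.2, -0.7]
opening: 0.512
[0.50432234 0.20909699 0.13738931] [-0.73318911  0.20855993 -0.65473748]
[ 0.00956079  0.01965251 -2.76106301]
(np.float64(323.1244156353038), np.float64(286.3070498811542))
```

View pics/w8.png

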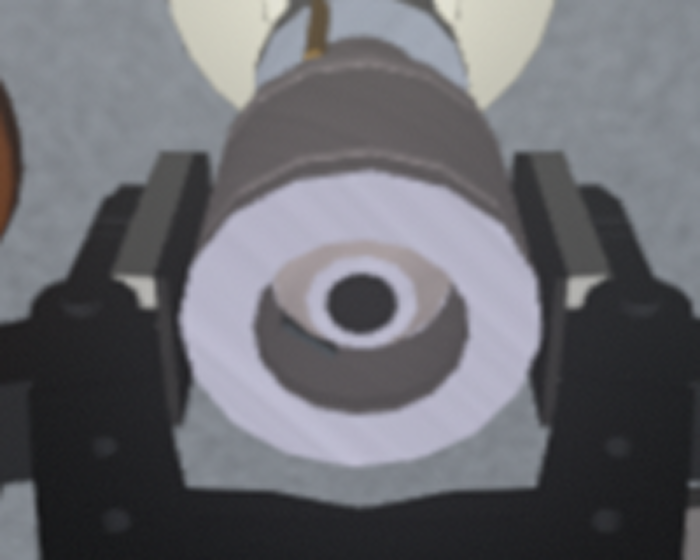

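The nose is centred at (323.1,286.5), matching the prediction of (323.1,286.3). Now I'll press on by feel.

```bash
python3 -m inch '[{"delta_pos":[0,0.02,0.2],"rotation":[0,0,0]},{"delta_pos":[0,0,0.2],"rotation":[0,0,0]},{"delta_pos":[0,0,0],"rotation":[0,0,0]}]'
python3 -m inch '[{"delta_pos":[0,0,0.2],"rotation":[0,0,0]},{"delta_pos":[0,0,0.2],"rotation":[0,0,0]},{"delta_pos":[0,0,0],"rotation":[0,0,0]}]'
python3 - <<'E'
from h import *
o=get_obs();c=camera("wrist");T=wcam(o,c);M=rq(o["eef_rot"]).as_matrix();print(o["eef_pos"],o["wrist_force"])
print(M.T@(np.array([.50465,.2088,.165])-o["eef_pos"])*100-np.array([-.03,.02,0]))
cv2.imwrite("pics/w9.png",cv2.resize(c["color"][200:360,220:420,::-1],None,fx=3.5,fy=3.5,interpolation=cv2.INTER_CUBIC))
print(wproj(c,T,[.50465,.2088,.165]))
E
```

```text
time_s: 11.45
eef_pos: [0.5041, 0.209, 0.1329]
eef_rot: [-0.0, 0.79, 0.613, -0.0]
wrist_force: [-0.3, -0.5, -1.5]
opening: 0.515
time_s: 11.75
eef_pos: [0.5044, 0.209, 0.1292]
eef_rot: [0.0, 0.79, 0.613, 0.0]
wrist_force: [-0.6, 0.4, 1.2]
opening: 0.511
[0.50444898 0.2090365  0.12917876] [-0.55067043  0.41129638  1.20397728]
[ 0.01210954  0.00558092 -3.58212209]
(np.float64(322.80825789037607), np.float64(296.9448680877331))
```

View pics/w9.png

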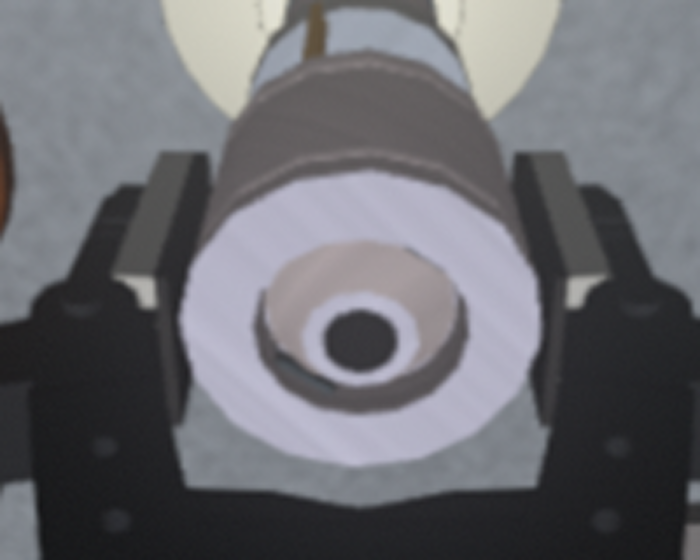

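Fz rose by about 2 N, so the pins are met at TCP z ≈ 0.130. That puts home near 0.104–0.105. The nose is still centred in the lip.

```bash
python3 -m inch '[{"delta_pos":[0.01,0,0.2],"rotation":[0,0,0]},{"delta_pos":[0,0,0.2],"rotation":[0,0,0]},{"delta_pos":[0,0,0],"rotation":[0,0,0]}]'
python3 -m inch '[{"delta_pos":[0,0,0.2],"rotation":[0,0,0]},{"delta_pos":[0,0,0.2],"rotation":[0,0,0]},{"delta_pos":[0,0,0],"rotation":[0,0,0]}]'
python3 -m inch '[{"delta_pos":[0,0,0.1],"rotation":[0,0,0]},{"delta_pos":[0,0,0.1],"rotation":[0,0,0]},{"delta_pos":[0,0,0],"rotation":[0,0,0]}]'
python3 - <<'E'
from h import *
o=get_obs();c=camera("wrist");T=wcam(o,c);M=rq(o["eef_rot"]).as_matrix();print(o["eef_pos"],o["wrist_force"],o["torque"])
print(M.T@(np.array([.50465,.2088,.165])-o["eef_pos"])*100-np.array([-.03,.02,0]))
cv2.imwrite("pics/w10.png",cv2.resize(c["color"][200:360,220:420,::-1],None,fx=3.5,fy=3.5,interpolation=cv2.INTER_CUBIC))
E
```

```text
time_s: 12.1
eef_pos: [0.5046, 0.2091, 0.1252]
eef_rot: [0.0, 0.79, 0.613, 0.0]
wrist_force: [0.2, -0.6, 1.1]
opening: 0.513
time_s: 12.4
eef_pos: [0.5046, 0.2091, 0.1211]
eef_rot: [0.0, 0.79, 0.613, 0.0]
wrist_force: [0.4, -0.5, 2.2]
opening: 0.511
time_s: 12.7
eef_pos: [0.5046, 0.2091, 0.1193]
eef_rot: [0.0, 0.79, 0.613, 0.0]
wrist_force: [1.4, -0.3, 2.1]
opening: 0.509
[0.50457229 0.20914354 0.11927486] [ 1.41392745 -0.26787784  2.10194328] [-0.08155218 -0.12507324 -0.00361218]
[-7.68447164e-04 -2.51174595e-03 -4.57251303e+00]
```

View pics/w10.png

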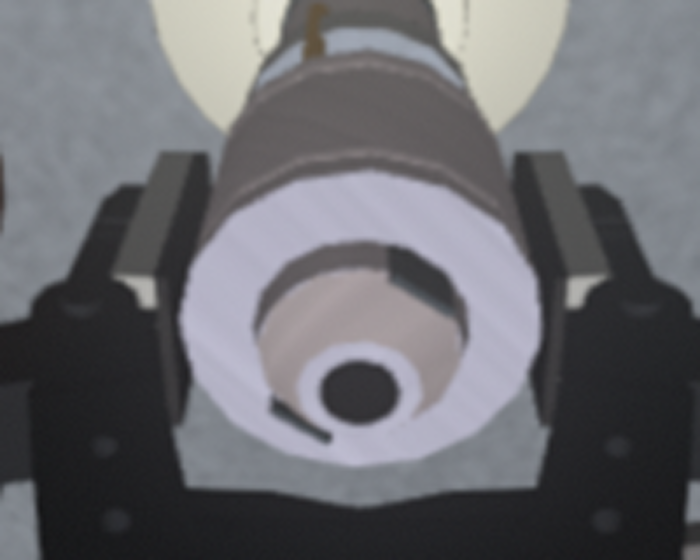

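The lip is on the barrel and the dark ball housings are visible inside the lip. The load is light, so I'll continue in 1 mm steps.

```bash
for i in 1 2; do :; done
python3 -m inch '[{"delta_pos":[0,0,0.1],"rotation":[0,0,0]},{"delta_pos":[0,0,0.1],"rotation":[0,0,0]},{"delta_pos":[0,0,0],"rotation":[0,0,0]}]'
python3 -m inch '[{"delta_pos":[0,0,0.1],"rotation":[0,0,0]},{"delta_pos":[0,0,0],"rotation":[0,0,0]}]'
python3 -m inch '[{"delta_pos":[0,0,0.1],"rotation":[0,0,0]},{"delta_pos":[0,0,0],"rotation":[0,0,0]}]'
```

```text
time_s: 13.05
eef_pos: [0.5045, 0.2091, 0.1172]
eef_rot: [0.0, 0.79, 0.613, 0.0]
wrist_force: [0.9, 0.1, 2.4]
opening: 0.508
time_s: 13.25
eef_pos: [0.5046, 0.2092, 0.1163]
eef_rot: [0.0, 0.79, 0.613, 0.0]
wrist_force: [1.3, 0.0, 2.8]
opening: 0.514
time_s: 13.45
eef_pos: [0.5045, 0.2091, 0.1153]
eef_rot: [0.0, 0.79, 0.613, 0.0]
wrist_force: [0.4, -0.3, 2.4]
opening: 0.508
```

```bash

python3 -m inch '[{"delta_pos":[0,0,0.1],"rotation":[0,0,0]},{"delta_pos":[0,0,0],"rotation":[0,0,0]}]'
python3 -m inch '[{"delta_pos":[0,0,0.1],"rotation":[0,0,0]},{"delta_pos":[0,0,0],"rotation":[0,0,0]}]'
```

```text
time_s: 13.65
eef_pos: [0.5046, 0.2091, 0.1148]
eef_rot: [0.0, 0.79, 0.613, 0.0]
wrist_force: [-0.5, -0.9, 6.2]
opening: 0.515
time_s: 13.85
eef_pos: [0.5047, 0.2092, 0.1141]
eef_rot: [0.0, 0.79, 0.613, 0.0]
wrist_force: [-1.2, -1.5, 7.8]
opening: 0.512
```

```bash

python3 -m inch '[{"delta_pos":[0,0,0.1],"rotation":[0,0,0]},{"delta_pos":[0,0,0],"rotation":[0,0,0]}]'
```

```text
time_s: 14.05
eef_pos: [0.5047, 0.2093, 0.1131]
eef_rot: [0.0, 0.79, 0.613, 0.0]
wrist_force: [-0.8, -0.8, 7.0]
opening: 0.508
```

```bash

python3 -m inch '[{"delta_pos":[0,0,0.1],"rotation":[0,0,0]},{"delta_pos":[0,0,0],"rotation":[0,0,0]}]'
```

```text
time_s: 14.25
eef_pos: [0.5047, 0.2092, 0.1119]
eef_rot: [0.0, 0.79, 0.613, 0.0]
wrist_force: [-0.0, -1.8, 5.6]
opening: 0.513
```

The cone rise came at z ≈ 0.115, peaking at about 8 N, and it is now easing. Home should be near 0.103.

```bash

python3 -m inch '[{"delta_pos":[0,0,0.1],"rotation":[0,0,0]},{"delta_pos":[0,0,0],"rotation":[0,0,0]}]'
python3 -m inch '[{"delta_pos":[0,0,0.1],"rotation":[0,0,0]},{"delta_pos":[0,0,0],"rotation":[0,0,0]}]'
python3 -m inch '[{"delta_pos":[0,0,0.1],"rotation":[0,0,0]},{"delta_pos":[0,0,0],"rotation":[0,0,0]}]'
```

```text
time_s: 14.45
eef_pos: [0.5046, 0.2092, 0.1105]
eef_rot: [0.0, 0.79, 0.613, 0.0]
wrist_force: [0.6, -0.3, 3.2]
opening: 0.512
time_s: 14.65
eef_pos: [0.5046, 0.2092, 0.1093]
eef_rot: [0.0, 0.79, 0.613, 0.0]
wrist_force: [1.6, 1.0, 2.8]
opening: 0.517
time_s: 14.85
eef_pos: [0.5045, 0.2091, 0.108]
eef_rot: [0.0, 0.79, 0.613, 0.0]
wrist_force: [3.1, 0.8, 0.6]
opening: 0.51
```

```bash

python3 -m inch '[{"delta_pos":[0,0,0.1],"rotation":[0,0,0]},{"delta_pos":[0,0,0],"rotation":[0,0,0]}]'
python3 -m inch '[{"delta_pos":[0,0,0.1],"rotation":[0,0,0]},{"delta_pos":[0,0,0],"rotation":[0,0,0]}]'
```

```text
time_s: 15.05
eef_pos: [0.5043, 0.2091, 0.1068]
eef_rot: [-0.0, 0.79, 0.613, -0.0]
wrist_force: [2.6, -0.2, -1.0]
opening: 0.511
time_s: 15.25
eef_pos: [0.5041, 0.2091, 0.1056]
eef_rot: [-0.0, 0.79, 0.613, -0.0]
wrist_force: [4.0, 0.6, -4.4]
opening: 0.511
```

```bash

python3 -m inch '[{"delta_pos":[0,0,0.05],"rotation":[0,0,0]},{"delta_pos":[0,0,0],"rotation":[0,0,0]}]'
```

```text
time_s: 15.45
eef_pos: [0.5041, 0.2091, 0.1053]
eef_rot: [-0.0, 0.79, 0.613, -0.0]
wrist_force: [3.6, 0.9, -3.3]
opening: 0.512
```

```bash

python3 -m inch '[{"delta_pos":[0,0,0.05],"rotation":[0,0,0]},{"delta_pos":[0,0,0],"rotation":[0,0,0]}]'
```

```text
time_s: 15.65
eef_pos: [0.5042, 0.2091, 0.1052]
eef_rot: [-0.0, 0.79, 0.613, -0.0]
wrist_force: [2.2, 0.4, -1.5]
opening: 0.509
```

Fz fell below zero around z = 0.1056, which looks like the snap. I'll check by picture.

```bash
python3 - <<'E'
from h import *
o=get_obs();c=camera("wrist");print(o["eef_pos"],o["wrist_force"])
cv2.imwrite("pics/w11.png",cv2.resize(c["color"][200:360,220:420,::-1],None,fx=3.5,fy=3.5,interpolation=cv2.INTER_CUBIC))
E
```

```text
[0.50417863 0.20910299 0.10521066] [ 2.15554115  0.42226711 -1.45859339]
```

View pics/w11.png

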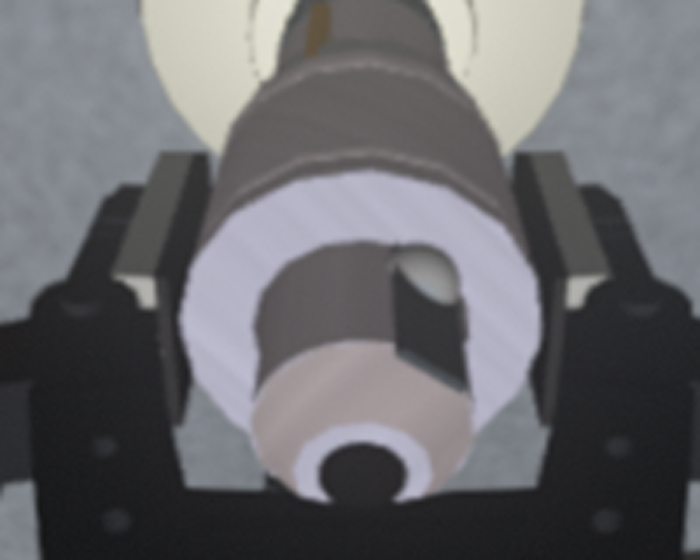

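The ball is showing at the rim (430,272). I'll go on in 0.3 mm steps until the flange is just felt.

```bash

python3 -m inch '[{"delta_pos":[0,0,0.03],"rotation":[0,0,0]},{"delta_pos":[0,0,0],"rotation":[0,0,0]}]'
```

```text
time_s: 15.9
eef_pos: [0.5042, 0.2091, 0.1051]
eef_rot: [-0.0, 0.79, 0.613, -0.0]
wrist_force: [0.9, 0.8, 0.1]
opening: 0.508
```

```bash

python3 -m inch '[{"delta_pos":[0,0,0.03],"rotation":[0,0,0]},{"delta_pos":[0,0,0],"rotation":[0,0,0]}]'
```

```text
time_s: 16.1
eef_pos: [0.5043, 0.2091, 0.1048]
eef_rot: [-0.0, 0.79, 0.613, -0.0]
wrist_force: [0.4, 1.3, 2.3]
opening: 0.509
```

```bash

python3 -m inch '[{"delta_pos":[0,0,0.03],"rotation":[0,0,0]},{"delta_pos":[0,0,0],"rotation":[0,0,0]}]'
```

```text
time_s: 16.3
eef_pos: [0.5043, 0.2091, 0.1045]
eef_rot: [-0.0, 0.79, 0.613, -0.0]
wrist_force: [-1.2, -1.0, 3.6]
opening: 0.51
```

```bash

python3 -m inch '[{"delta_pos":[0,0,0.04],"rotation":[0,0,0]},{"delta_pos":[0,0,0],"rotation":[0,0,0]}]'
python3 - <<'E'
from h import *
o=get_obs();c=camera("wrist");print(o["eef_pos"],o["wrist_force"])
cv2.imwrite("pics/w12.png",cv2.resize(c["color"][200:360,220:420,::-1],None,fx=3.5,fy=3.5,interpolation=cv2.INTER_CUBIC))
E
```

```text
time_s: 16.5
eef_pos: [0.5044, 0.2091, 0.104]
eef_rot: [-0.0, 0.79, 0.613, -0.0]
wrist_force: [-1.0, -0.6, 3.7]
opening: 0.513
[0.50435132 0.20914299 0.10404353] [-0.98412977 -0.55860262  3.68374451]
```

View pics/w12.png

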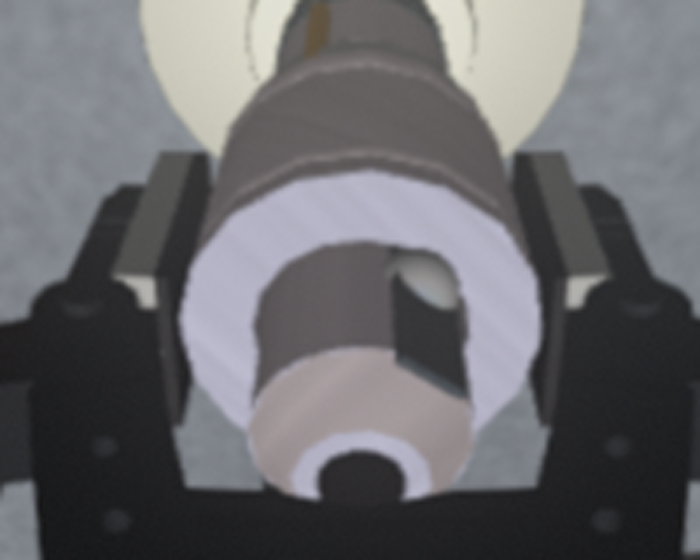

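```bash

python3 -m inch '[{"delta_pos":[0,0,0.04],"rotation":[0,0,0]},{"delta_pos":[0,0,0],"rotation":[0,0,0]}]'
```

```text
time_s: 16.75
eef_pos: [0.5043, 0.2091, 0.1035]
eef_rot: [-0.0, 0.79, 0.613, -0.0]
wrist_force: [-1.6, -0.1, 3.5]
opening: 0.513
```

```bash

python3 -m inch '[{"delta_pos":[0,0,0.03],"rotation":[0,0,0]},{"delta_pos":[0,0,0],"rotation":[0,0,0]},{"delta_pos":[0,0,0],"rotation":[0,0,0]}]'
```

```text
time_s: 17.05
eef_pos: [0.5044, 0.2091, 0.1034]
eef_rot: [-0.0, 0.79, 0.613, -0.0]
wrist_force: [-2.9, -1.0, 5.6]
opening: 0.512
```

The load is flat at pins only (about 4.5 N), and the flange is just beginning to be felt. The click is done, so I'll open the fingers here.

```bash

python3 -m inch '[{"delta_pos":[0,0,0],"rotation":[0,0,0]},{"delta_pos":[0,0,0],"rotation":[0,0,0]},{"delta_pos":[0,0,0],"rotation":[0,0,0]},{"delta_pos":[0,0,0],"rotation":[0,0,0]},{"delta_pos":[0,0,0],"rotation":[0,0,0]},{"delta_pos":[0,0,0],"rotation":[0,0,0]},{"delta_pos":[0,0,0],"rotation":[0,0,0]},{"delta_pos":[0,0,0],"rotation":[0,0,0]}]' 8.5
python3 - <<'E'
from h import *
o=get_obs();c=camera("wrist");print(o["eef_pos"],o["wrist_force"])
cv2.imwrite("pics/w13.png",cv2.resize(c["color"][200:360,220:420,::-1],None,fx=3.5,fy=3.5,interpolation=cv2.INTER_CUBIC))
E
```

```text
time_s: 17.85
eef_pos: [0.5045, 0.2091, 0.1033]
eef_rot: [0.0, 0.79, 0.613, 0.0]
wrist_force: [-0.2, 0.3, 1.5]
opening: 0.997
[0.50446979 0.20913358 0.10331941] [-0.20915458  0.25253214  1.47035836]
```

View pics/w13.png

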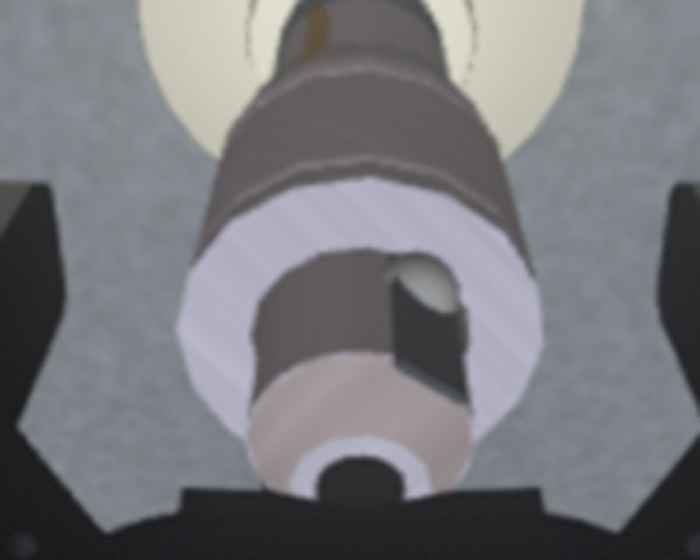

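The sleeve stays put with the ball out over its rim (430,280), and the fingers are clear. I'll retreat straight up.

```bash

python3 -m inch '[{"delta_pos":[0,0,-1],"rotation":[0,0,0]},{"delta_pos":[0,0,-2],"rotation":[0,0,0]},{"delta_pos":[0,0,-3],"rotation":[0,0,0]},{"delta_pos":[0,0,-3],"rotation":[0,0,0]},{"delta_pos":[0,0,-3],"rotation":[0,0,0]},{"delta_pos":[0,0,-3],"rotation":[0,0,0]},{"delta_pos":[-2,0,0],"rotation":[0,0,0]},{"delta_pos":[-3,0,0],"rotation":[0,0,0]},{"delta_pos":[-2,0,0],"rotation":[0,0,0]},{"delta_pos":[0,0,0],"rotation":[0,0,0]}]'
python3 -m inch '[{"delta_pos":[0,0,0],"rotation":[0,0,0]},{"delta_pos":[0,0,0],"rotation":[0,0,0]},{"delta_pos":[0,0,0],"rotation":[0,0,0]}]'
python3 - <<'E'
from h import *
o=get_obs();c=camera("wrist");T=wcam(o,c);s=camera("scene");im=c["color"]
a=cv2.resize(im[60:160,260:390,::-1],(520,400),interpolation=cv2.INTER_CUBIC)
b=cv2.resize(s["color"][150:240,330:410,::-1],(267,300),interpolation=cv2.INTER_CUBIC)
f=np.zeros((400,790,3),np.uint8);f[:,:520]=a;f[:300,522:789]=b;cv2.imwrite("pics/f.png",f)
cv2.imwrite("pics/sf.png",s["color"][:,:,::-1])
# sleeve rim height from apparent diameter / top-rim contour
m=(im.min(2)>160).astype(np.uint8)
E
```

```text
time_s: 18.9
eef_pos: [0.4868, 0.1397, 0.2542]
eef_rot: [0.0, 0.791, 0.612, 0.0]
wrist_force: [-0.3, -0.2, -0.4]
opening: 0.994
time_s: 19.2
eef_pos: [0.4871, 0.1421, 0.2534]
eef_rot: [-0.0, 0.79, 0.613, 0.0]
wrist_force: [0.5, -0.4, -0.2]
opening: 0.996
```

View pics/f.png

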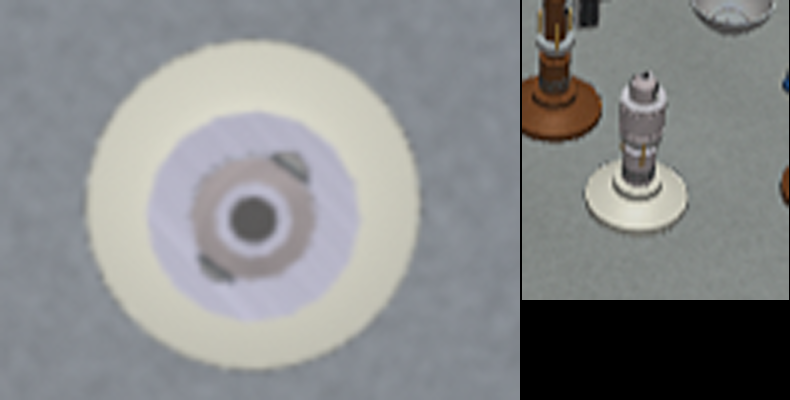

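View pics/sf.png

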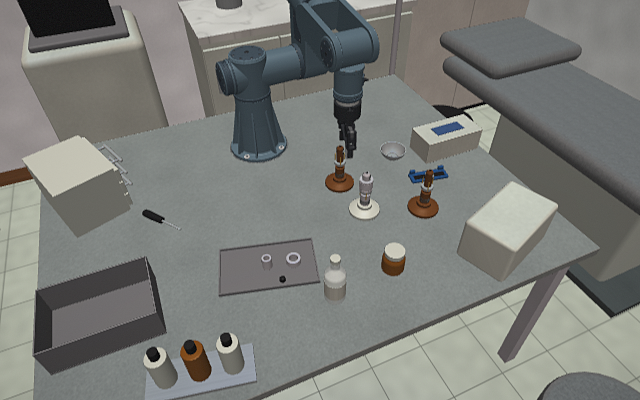

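The sleeve sits level and concentric, with both balls out over the rim at (290,165) and (215,268) in the crop. The other items have not moved. Handing in.

```bash
python3 -c "
from bench import *
print(hand_in())"
```

```text
the job is handed in; nothing more can be done
None
```

The big sleeve is on the white-based handpiece's nose, clicked in place, and the job is handed in after about 19 s of robot time.

- **Pressing feel:** The pins met the sleeve at TCP z ≈ 0.130 m. The cone peaked at about 8–9 N. The force dropped to −4.4 N at the click, then levelled at about 4.5 N from the pins. I stopped when the flange was just starting to be felt, at a reading of 5.6 N. The highest reading seen was about 8 N against the 25 N limit, but readings came only at the end of each short move.
- **After letting go:** The sleeve stayed on, level and centred, with both balls showing over its rim in the last wrist picture. The gripper was clear, with the wrist force near zero.
- **Other items:** The other two spacers, the dust cap and the rest look unmoved in the last scene picture. I did not measure them.
- **Disagreements:** The fixed cameras placed the nose about 2 mm from where the wrist camera did. I used the wrist camera, and the view down the bore matched it. The fingers also pressed the tray with about 6 N while closing on the sleeve.

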